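Complete the row of sets on the layer sheet

ROBOT

A 7-joint arm with a two-finger parallel gripper is mounted at the origin on the work surface. World frame = base frame: x ahead of the robot, y to its left, z up, the work surface at z = 0. Lengths are in m, angles in rad, forces in N, time in s.
With the tool pointing down it reaches from about 0.425 to 0.95 m from the base axis. Payload 4.7 kg.
Tool frame: the origin (TCP) lies at the very end of the fingers, on their centre line; the grasp point (between the pads) lies 19 mm behind it (ctrl.grasp_offset is the distance from the TCP to the grasp point, in m); z points along the fingers, y is the line along which they close (so a half turn about z gives the same grasp; the last joint's range is limited). The gripper opens to 85 mm and grips with 20 to 120 N. Pads are 22 mm wide; open, the fingers measure 114 mm over their backs; the gripper's body (76 mm by 85 mm) begins 54 mm behind the grasp point. The pads swing forward as they close: fully open they stand 13 mm farther back than shut.
Start: joints at [-1.27, 0.469, -0.049, 1.532, 0.024, 1.141, -0.082], TCP at [0.219, 0.639, 0.231] pointing down, gripper open.
Joint ranges: [-2.59, 2.59], [-0.33, 1.99], [-1.39, 1.29], [0.1, 2.45], [-1.04, 4.18], [0.21, 1.99], [-2.66, 2.66]. Speed limits (rad/s): [2.57, 2.57, 3.14, 3.14, 3.14, 3.14, 3.14].

INTERFACE

Orientations are given as a rotation vector (axis times angle).
In Python, from station import ctrl, vision gives the robot as it stands.
- The arm moves only by the tool play_rows, never from a script. Its argument "deltas" is a list of rows, each a list of 3 entries, a list of its own where there are three numbers: the shift along the tool's x, y, z in units of 500 mm (1.0 is 500 mm), then the turn about the tool's z in units of 45 degrees (1.0 is 45 degrees), then the closure, from 0 (fully open) to 1 (shut). In form: [[[dx, dy, dz], turn, hand], ...]. A call has 1 to 8 rows; each row is the pose to reach, as a shift and turn from the pose commanded when the call began, along the tool's axes at that moment; what a row does not reach only later rows make up. A row lasts 1/12 s, in which the tool goes at most 41.7 mm and 7.16 degrees, less where a joint would pass 70% of its speed; a pose out of reach is approached as far as the arm can. A call with a number of a shift or a turn outside -1 to 1 is refused whole. A call with a gripper value outside its range is refused whole. The fingers move at their own pace and stop on an object; "grip_force" is the grip in N (left out, the last holds). Time passes only in rows, so rows that repeat a pose let the fingers close. It gives the time, the measured TCP pose, the force, the opening and the grip force at its end, in the units of the state.
- ctrl.sense(): the state, without advancing time (a new reading comes with each control period).
- vision.get_image(name): name is "scene" or "side" or "wrist"; returns (picture, depth): 400x640x3 uint8, red, green, blue; 400x640 float32, m along the optical axis (not along the pixel's ray), 0 where there is no reading.
- vision.get_calibration(name): a dict with "fov_y" (degrees; the focal length in pixels is half the picture's height over the tangent of half this angle, whatever the lens; pixels are square), "cx", "cy" (the principal point, pixels), "k1" (the pictures are not rectified: a ray, as slopes to the right and down, at radius r is drawn at 1 + k1 r^2 times it, then the intrinsics apply), "R" (3x3) and "t" (3): a world point X has camera coordinates R X + t. Camera axes: x right, y down, z forward; pixel columns grow to the right and rows downward; lengths in m; the calibration is good to about 2 mm. A picture is of the moment at which its call begins: read the wrist's pose just before it. get_calibration takes no time and is no camera call; for the wrist camera it gives the pose at the moment of the call.
- ctrl.hand_in(): hands the job in; it is judged then, once.
The state is a dict: "time_s": time; "joint_positions": joint angles; "joint_vel": joint speeds; "joint_efforts": joint torques, N m; "position": TCP position; "tool_rot": TCP orientation; "ft_force": force on the tool from outside, world axes, zero at the start; "wrist_torque": the same for the moment, N m; "width": opening from 0.0 (shut) to 1.0 (fully open); "gripper_force": force on a finger pad.
Only numpy, scipy, OpenCV 4.12 (cv2) and the standard library are available. Lean on these libraries where they do the work, as an engineer would, in place of code of your own. Each camera call takes 0.05 s, during which the arm holds its last target. There are 200 camera calls.

TASK

The row of sets laid out for packing on the cardboard sheet is missing its middle set. Take the finned power unit from the carton and set it down midway between the two finned units, level with and parallel to them and with its gland facing the same way, then stand the small jar from the pile of flat cartons midway between the two jars of the row and in line with them, so that the new set matches its neighbours. Set both down on the sheet before letting go, do not drop them, and leave the neighbours and everything else where they are.

Things in the scene. Friction and masses are not known exactly. Their poses are not given: they have to be found in the camera images.
- sheet: flat cardboard layer sheet, 300 x 370 x 4 thick, fixed on the table. Origin: centre of its underside; x away from the robot, y to the left. The row stands on it.
- unit: the unit to place: aluminium power unit, cooling fins on top, black ends: case 110 long x 64 wide x 44 high, 0.4 kg; a round black gland (26 diameter, 22 up) sticks out 20 mm at one end only. Origin: centre of the case's underside; x lengthwise, gland at the -x end; y across the 64 mm; z up. It starts on top of the carton, 60 above the table, at any yaw.
- plug (a point): tip of the gland of the unit to place, 75 mm from the unit's origin along its -x, 22 up
- unit_left: left neighbour in the row (seen from the robot): aluminium power unit, cooling fins on top, black ends: case 110 long x 64 wide x 44 high, 0.4 kg; a round black gland (26 diameter, 22 up) sticks out 20 mm at one end only. Origin: centre of the case's underside; x lengthwise, gland at the -x end; y across the 64 mm; z up. 260 mm from the right one, centre to centre.
- unit_right: right neighbour in the row: same as the left one and parallel to it.
- jar: the jar to place: closed round white plastic jar with grey screw cap, 54 diameter at most, 75 high, 0.12 kg. Origin: centre of its underside, z up. It starts upright on the pile of flat cartons, 30 above the table, beside a bigger bottle.
- jar_left: jar of the left neighbour: closed round white plastic jar with grey screw cap, 54 diameter at most, 75 high, 0.12 kg. Origin: centre of its underside, z up. It stands in front of the gland of the left unit, its axis 125 mm from that unit's origin.
- jar_right: jar of the right neighbour, same size and same place in front of the right unit.
- carton: closed cardboard carton, 170 (x) x 130 (y) x 60 high, fixed. Origin: centre of its underside.
- flats: pile of flat folded cartons, 220 (x) x 130 (y) x 30 high, fixed. Origin: centre of its underside.
- bottle: bystander: bigger white bottle, 58 diameter, 130 high, on the flat cartons about 105 mm from the jar. Origin: centre of its underside.
- screwdriver: bystander: screwdriver 170 long, lying on the far edge of the sheet, behind the row. Its x axis runs lengthwise.
- plain_case: bystander: plain steel case without fins or gland, 95 x 70 x 50 high. Origin: centre of its underside.
- mug: bystander: white mug, 80 diameter, 90 high. Origin: centre of its underside.
There are look-alikes about, which are no part of the job. Leave any orange look-alike of the unit alone.

How it is judged:
By the outcome, as a careful person would: the job done as asked, in the order asked, and still so for the second after the job is handed in, with the robot touching nothing.
It also fails if it takes over 61 s, if anything falls off the work surface, if the arm or the gripper's body presses on something with over 40 N, if the wrist force passes 120 N, or if a joint passes its speed limit or range.

## Working session

There is one attempt and no reset: what is moved stays moved. The work goes in short steps, Python scripts to look and compute and a tool call to move; the robot and the scene stay as the last step left them, time stands still between calls to the robot, and variables do not carry over. Pictures are saved under pics/ and viewed, at most 10 in all, crops included, and the job is handed in when it is done.

Besides the shell and the picture viewer there is one more tool, called after "Call:" by a JSON object that holds its "method" and its "body", one argument or row to a line. play_rows: Moves the arm, as the interface text tells. Its arguments: {"type":"object","properties":{"deltas":{"type":"array","items":{"type":"array"}},"grip_force":{"type":"number"}},"required":["deltas"]}

```bash
mkdir -p pics; ls; cat > h.py <<'E'
import numpy as np, cv2
from station import ctrl, vision
def snap(n):
    c=vision.get_calibration(n); p,d=vision.get_image(n)
    np.savez(''+n+'.npz',p=p,d=d,**{k:np.array(v) for k,v in c.items()})
    return p,d,c
def load(n): 
    z=np.load(''+n+'.npz'); return z['p'],z['d'],{k:z[k] for k in z if k not in 'pd'}
def cloud(d,c):
    f=200/np.tan(np.radians(float(c['fov_y']))/2)
    K=np.array([[f,0,c['cx']],[0,f,c['cy']],[0,0,1]],float)
    v,u=np.mgrid[:400,:640]
    q=cv2.undistortPoints(np.stack([u,v],-1).reshape(-1,1,2).astype(float),K,np.array([float(c['k1']),0,0,0])).reshape(400,640,2)
    P=np.dstack([q*d[...,None],d])
    W=(P-np.array(c['t']))@np.array(c['R'])
    W[d==0]=np.nan
    return W
E
python3 - <<'E'
from h import *
for n in('scene','side'):
    p,d,c=snap(n); cv2.imwrite(f'pics/{n}0.png',p[...,::-1]); print(n,c)
print(ctrl.sense())
E
```

```text
pics
scene {'fov_y': 53.78912923357188, 'cx': 326.2098881285185, 'cy': 195.92825412816939, 'k1': -0.0020293461048948064, 'R': array([[ 0.07114394,  0.99743968, -0.00725371],
       [ 0.66927367, -0.05312661, -0.74111424],
       [-0.73960212,  0.04787107, -0.67133976]]), 't': array([-0.03930123, -0.28578159,  1.44265843])}
side {'fov_y': 53.58657788567966, 'cx': 323.5250870174137, 'cy': 205.56287201933134, 'k1': -0.10219161080501803, 'R': array([[ 7.56716806e-01, -6.53742450e-01,  6.96051539e-04],
       [-4.34528439e-01, -5.03768174e-01, -7.46594041e-01],
       [ 4.88430867e-01,  5.64657804e-01, -6.65279530e-01]]), 't': array([-0.37137071,  0.29305804,  0.95248411])}
{'time_s': 0.1, 'joint_positions': array([-1.26990034,  0.46941318, -0.04860775,  1.53356667,  0.0241044 ,
        1.1409831 , -0.08232462]), 'joint_vel': array([-0.00075568, -0.00257105,  0.00150314, -0.00137804,  0.00037076,
       -0.00155828,  0.00093161]), 'joint_efforts': array([ 1.45937633e-03, -5.11515462e+01, -4.65569459e-02, -2.38390124e+01,
        1.08342429e-02,  4.40936128e-03,  2.76219487e-05]), 'position': array([0.21841161, 0.6381411 , 0.23033437]), 'tool_rot': array([-5.15632020e-01, -3.09874923e+00,  2.77864710e-03]), 'ft_force': array([-0.66616623, -0.16481313,  1.07635376]), 'wrist_torque': array([ 0.02217956, -0.01056562,  0.02884529]), 'gripper_force': 0.0, 'width': 1.0004615841038325}
```

View pics/scene0.png

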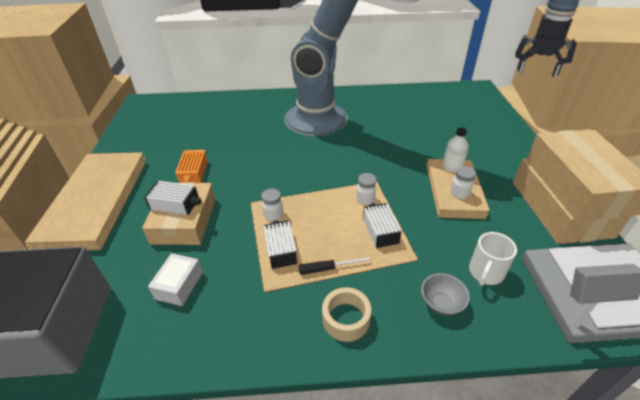

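View pics/side0.png

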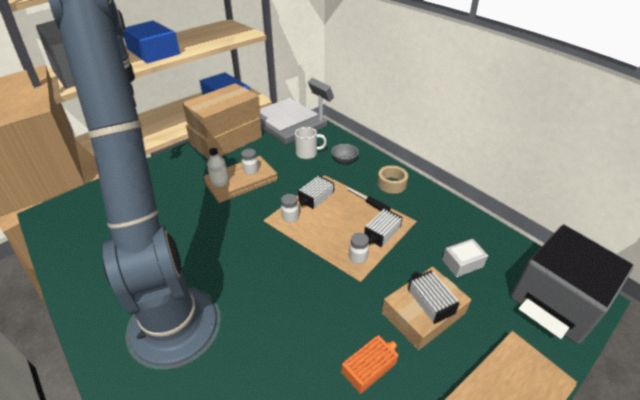

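The scene camera faces the robot. The row's units are at (280,243) and (382,225), with jars at (272,205) and (367,190). The carton unit is at (172,198) with its gland at (196,200), pointing to image right. The jar to move is at (462,183), with the bottle at (456,150) beside it. Next I'll measure these in the point clouds.

```bash
python3 - <<'E'
from h import *
win={'unit':(172,198,40),'uL':(382,225,34),'uR':(280,243,34),'jar':(462,183,18),'jR':(272,205,18),'jL':(367,190,18)}
win2={'unit':(434,296,40),'uL':(316,191,34),'uR':(383,226,34),'jar':(249,160,17),'jR':(359,247,18),'jL':(290,207,18)}
ztop={'unit':.104,'uL':.048,'uR':.048,'jar':.105,'jR':.079,'jL':.079}
for n,w in(('scene',win),('side',win2)):
    p,d,c=load(n); W=cloud(d,c)
    T=W[(abs(W[...,2])<.01)]; print(n,'table z',np.median(T[:,2]))
    for k,(u,v,r) in w.items():
        A=W[v-r:v+r,u-r:u+r].reshape(-1,3); z0=ztop[k]
        S=A[(abs(A[:,2]-z0)<.008)]
        (cx,cy),(a,b),an=cv2.minAreaRect(S[:,:2].astype(np.float32))
        print(k,len(S),'med z %.3f max %.3f'%(np.median(S[:,2]),np.nanmax(A[:,2])),'rect c %.4f %.4f size %.3f %.3f ang %.1f'%(cx,cy,a,b,an),'mean',S.mean(0).round(4))
    # sheet heightmap
E
```

```text
scene table z 0.0013236511092065172
unit 862 med z 0.104 max 0.108 rect c 0.4938 -0.3839 size 0.120 0.067 ang 73.9 mean [ 0.496  -0.3859  0.1029]
uL 847 med z 0.048 max 0.056 rect c 0.5471 0.1337 size 0.174 0.064 ang 9.6 mean [0.5717 0.137  0.047 ]
uR 723 med z 0.048 max 0.052 rect c 0.5934 -0.1218 size 0.169 0.063 ang 9.6 mean [ 0.6178 -0.1177  0.0469]
jar 213 med z 0.106 max 0.109 rect c 0.4782 0.3733 size 0.048 0.047 ang 0.4 mean [0.4806 0.3722 0.1055]
jR 225 med z 0.080 max 0.083 rect c 0.4992 -0.1379 size 0.049 0.046 ang 26.1 mean [ 0.5007 -0.1379  0.0791]
jL 204 med z 0.080 max 0.083 rect c 0.4554 0.1167 size 0.046 0.049 ang 87.7 mean [0.4576 0.1167 0.0791]
side table z -0.0005671258305983374
unit 1057 med z 0.102 max 0.108 rect c 0.4945 -0.3861 size 0.116 0.067 ang 74.1 mean [ 0.4922 -0.3904  0.1019]
uL 538 med z 0.046 max 0.081 rect c 0.5936 0.1424 size 0.343 0.073 ang 15.2 mean [0.5549 0.1311 0.0457]
uR 628 med z 0.046 max 0.082 rect c 0.5743 -0.1262 size 0.211 0.066 ang 9.6 mean [ 0.5946 -0.1255  0.0463]
jar 107 med z 0.104 max 0.107 rect c 0.4782 0.3740 size 0.052 0.041 ang 52.8 mean [0.4752 0.3709 0.1037]
jR 209 med z 0.078 max 0.082 rect c 0.4974 -0.1405 size 0.047 0.046 ang 46.0 mean [ 0.4958 -0.1413  0.0776]
jL 149 med z 0.078 max 0.081 rect c 0.4531 0.1169 size 0.047 0.046 ang 72.3 mean [0.4519 0.1147 0.0774]
```

```bash
cat > fit.py <<'E'
from h import *
from scipy.optimize import minimize
def box(W,c0,a0,z0,L=.110,B=.064,ends=(0,1)):
    """fit L x B rectangle to top points: max count inside minus margin ring"""
    A=W.reshape(-1,3); A=A[np.isfinite(A[:,0])]
    A=A[np.hypot(*(A[:,:2]-c0).T)<.09]
    T=A[abs(A[:,2]-z0)<.007][:,:2]
    def cost(q):
        ca,sa=np.cos(q[2]),np.sin(q[2]); D=T-q[:2]
        x=abs(D@[ca,sa])-L/2; y=abs(D@[-sa,ca])-B/2
        o=np.maximum(np.maximum(x,y),0)
        return np.minimum(o,.006).sum()+.0*len(T)
    def cost2(q):
        # histogram symmetric: mean of extremes
        return cost(q)
    best=min((minimize(cost,[c0[0]+i,c0[1]+j,a0],method='Nelder-Mead',options=dict(initial_simplex=np.array([c0[0]+i,c0[1]+j,a0])+np.array([[0,0,0],[.006,0,0],[0,.006,0],[0,0,.05]]))) for i in(-.008,0,.008) for j in(-.005,0,.005)),key=lambda r:r.fun)
    q=best.x; ca,sa=np.cos(q[2]),np.sin(q[2]); D=T-q[:2]; x=D@[ca,sa]; y=D@[-sa,ca]
    m=(abs(x)<L/2+.012)&(abs(y)<B/2+.006)
    pc=lambda a:np.percentile(a,[.7,99.3]).round(4)
    return q[:2].round(4),np.degrees(q[2]).round(2),pc(x[m&(abs(y)<.028)]),pc(y[m&(abs(x)<.05)]),m.sum()
def circ(W,c0,z0):
    A=W.reshape(-1,3); A=A[np.isfinite(A[:,0])]
    A=A[(np.hypot(*(A[:,:2]-c0).T)<.04)&(abs(A[:,2]-z0)<.006)]
    (x,y),r=cv2.minEnclosingCircle(A[:,:2].astype(np.float32))
    return np.round([x,y,r],4),len(A),np.median(A[:,2]).round(4)
E
python3 - <<'E'
from fit import *
for n in('scene','side'):
    p,d,c=load(n); W=cloud(d,c); print(n)
    print('unit',*box(W,np.array([.493,-.387]),np.radians(-106),.103))
    print('uL',*box(W,np.array([.578,.138]),np.radians(9.7),.047))
    print('uR',*box(W,np.array([.622,-.117]),np.radians(9.7),.047))
    for k,a,z in(('jar',(.478,.3733),.105),('jR',(.498,-.139),.079),('jL',(.454,.117),.079),('bottle',(.38,.36),.15)): print(k,*circ(W,np.array(a),z))
    for nm,lo,hi in(('sheet',.002,.007),):
        m=(W[...,2]>lo)&(W[...,2]<hi)&(abs(W[...,1])<.25)&(W[...,0]>.35)&(W[...,0]<.85)&(p[...,0]>p[...,1]+25.)
        print(nm,cv2.minAreaRect(W[m][:,:2].astype(np.float32)))
E
```

```text
scene
unit [ 0.4933 -0.3869] -105.07 [-0.0552  0.0547] [-0.0326  0.0323] 862
uL [0.5774 0.1389] 9.67 [-0.0554  0.0551] [-0.0318  0.0316] 775
uR [ 0.621  -0.1171] 9.96 [-0.056  0.055] [-0.0313  0.0311] 673
jar [0.4758 0.3726 0.0266] 204 0.1063
jR [ 0.4977 -0.137   0.0252] 218 0.0798
jL [0.4549 0.1187 0.0257] 193 0.0799
bottle [0.3641 0.3871 0.0124] 30 0.1509
sheet ((0.5615084767341614, 0.0038580000400543213), (0.2984178960323334, 0.3667634427547455), 9.775726318359375)
side
unit [ 0.4937 -0.3886] -105.44 [-0.055  0.055] [-0.0321  0.0322] 1057
uL [0.5759 0.1372] 10.5 [-0.055   0.0544] [-0.0322  0.033 ] 451
uR [ 0.6201 -0.1192] 9.74 [-0.0559  0.0552] [-0.032  0.032] 516
jar [0.4777 0.3736 0.0268] 101 0.1043
jR [ 0.4976 -0.1399  0.0246] 200 0.0779
jL [0.4525 0.1163 0.0246] 143 0.0777
bottle [0.3599 0.3835 0.0135] 25 0.1512
sheet ((0.5581311583518982, 0.002226993441581726), (0.2995756268501282, 0.37035802006721497), 10.220328330993652)
```

Both cameras agree to about 2 mm:

| Item | Position or yaw |
|---|---|
| Unit to place | (.4935,-.388), yaw -105.3° |
| Row slot | (.5986,.010), yaw 9.85° |
| Jar slot | (.4757,-.0108) |

Sizes and spacings match the given values, so I'll start moving and refine with the wrist camera over the row on the way.

```bash
cat > go.py <<'E'
import sys,numpy as np
from scipy.spatial.transform import Rotation as R
from station import ctrl
x,y,z,yaw=map(float,sys.argv[1:5])   # yaw: world direction (deg) of tool y
s=ctrl.sense(); r=R.from_rotvec(s['tool_rot']).as_matrix()
d=r.T@(np.array([x,y,z])-s['position'])
cy=np.degrees(np.arctan2(r[1,1],r[0,1])); t=-((yaw-cy+180)%360-180)
print('t',round(s['time_s'],2),'pos',s['position'].round(4),'yaw',cy.round(2),'tilt',r[2,2].round(5),'d/500',(d/.5).round(4),'turn/45',round(t/45,4),'mm',round(np.linalg.norm(d)*1e3),'q',s['joint_positions'].round(2),'w',round(s['width'],3),'F',s['ft_force'].round(1))
E
python3 go.py .42 .33 .30 30; python3 go.py .56 .02 .33 -15.3
```

```text
t 0.1 pos [0.2184 0.6381 0.2303] yaw 71.11 tilt -1.0 d/500 [-0.581  -0.4528 -0.1385] turn/45 0.9134 mm 375 q [-1.27  0.47 -0.05  1.53  0.02  1.14 -0.08] w 1.0 F [-0.7 -0.2  1.1]
t 0.1 pos [0.2184 0.6381 0.2303] yaw 71.11 tilt -1.0 d/500 [-1.0467 -0.9488 -0.1976] turn/45 1.9201 mm 713 q [-1.27  0.47 -0.05  1.53  0.02  1.14 -0.08] w 1.0 F [-0.7 -0.2  1.1]
```

Call:
{"method": "play_rows", "body": {
  "deltas": [
    [[-0.58,-0.453,-0.14],0.91,0],
    [[-0.58,-0.453,-0.14],0.91,0],
    [[-0.58,-0.453,-0.14],0.91,0],
    [[-0.58,-0.453,-0.14],0.91,0],
    [[-0.58,-0.453,-0.14],0.91,0],
    [[-0.58,-0.453,-0.14],0.91,0],
    [[-0.58,-0.453,-0.14],0.91,0],
    [[-0.58,-0.453,-0.14],0.91,0]
  ],
  "grip_force": 40
}}

```text
time_s: 0.77
position: [0.3979, 0.3623, 0.2937]
tool_rot: [-1.567, -2.723, 0.001]
ft_force: [-0.0, 1.0, 0.1]
width: 1.003
gripper_force: 0.0
```

```bash
python3 go.py .56 .02 .33 -15.3
```

```text
t 0.77 pos [0.3979 0.3623 0.2937] yaw 30.16 tilt -1.0 d/500 [-0.7549 -0.0638 -0.0726] turn/45 1.0103 mm 381 q [-0.99  0.19  0.2   1.79 -0.04  1.17 -0.25] w 1.003 F [-0.   1.   0.1]
```

Call:
{"method": "play_rows", "body": {
  "deltas": [
    [[-0.755,-0.064,-0.072],1.0,0],
    [[-0.755,-0.064,-0.072],1.0,0],
    [[-0.755,-0.064,-0.072],1.0,0],
    [[-0.755,-0.064,-0.072],1.0,0],
    [[-0.755,-0.064,-0.072],1.0,0],
    [[-0.755,-0.064,-0.072],1.0,0],
    [[-0.755,-0.064,-0.072],1.0,0],
    [[-0.755,-0.064,-0.072],1.0,0]
  ]
}}

```text
time_s: 1.43
position: [0.5394, 0.0625, 0.3252]
tool_rot: [-2.49, -1.914, 0.0]
ft_force: [0.9, 0.7, -1.0]
width: 0.998
gripper_force: 0.0
```

```bash
python3 go.py .56 .02 .33 -15.3;  python3 - <<'E'
from h import *
c=vision.get_calibration('wrist'); R=np.array(c['R']); print('cam pos',-R.T@np.array(c['t']),'axis',R[2],c['fov_y'])
E
```

```text
t 1.43 pos [0.5394 0.0625 0.3252] yaw -14.9 tilt -1.0 d/500 [-0.0715  0.0616 -0.0097] turn/45 0.0088 mm 47 q [-0.63  0.19  0.52  1.74 -0.1   1.24 -0.35] w 0.998 F [ 0.9  0.7 -1. ]
cam pos [0.55804737 0.13457534 0.46775725] axis [-0.07447155 -0.28199749 -0.95652047] 59.96183225707893
```

Call:
{"method": "play_rows", "body": {
  "deltas": [
    [[-0.07,0.06,-0.01],0,0],
    [[-0.07,0.06,-0.01],0,0],
    [[-0.07,0.06,-0.01],0,0],
    [[-0.07,0.06,-0.01],0,0],
    [[-0.07,0.06,-0.01],0,0]
  ]
}}

```text
time_s: 1.85
position: [0.5587, 0.025, 0.3295]
tool_rot: [-2.486, -1.919, 0.001]
ft_force: [0.3, 0.1, 0.2]
width: 1.002
gripper_force: 0.0
```

```bash
python3 go.py .494 -.388 .2 -15.3;  python3 - <<'E'
from fit import *
p,d,c=snap('wrist'); cv2.imwrite('pics/w1.png',p[...,::-1]); W=cloud(d,c)
print('table',np.nanmedian(W[...,2][abs(W[...,2])<.003]), 'sheet', np.nanmedian(W[...,2][abs(W[...,2]-.004)<.002]))
print('uL',*box(W,np.array([.578,.138]),np.radians(9.7),.047))
print('uR',*box(W,np.array([.622,-.117]),np.radians(9.7),.047))
for k,a,z in(('jR',(.498,-.139),.079),('jL',(.454,.117),.079)): print(k,*circ(W,np.array(a),z))
E
```

```text
t 1.85 pos [0.5587 0.025  0.3295] yaw -14.67 tilt -1.0 d/500 [-0.832   0.0845  0.2584] turn/45 0.014 mm 438 q [-0.57  0.22  0.55  1.7  -0.12  1.26 -0.25] w 1.002 F [0.3 0.1 0.2]
table -8.22195286039033e-05 sheet 0.003930305872743664
uL [0.577  0.1383] 9.77 [-0.0542  0.0544] [-0.0315  0.0312] 3238
uR [ 0.6215 -0.1178] 10.07 [-0.0539  0.054 ] [-0.0308  0.0312] 3144
jR [ 0.4989 -0.1385  0.0247] 994 0.0787
jL [0.4546 0.1168 0.0246] 1501 0.0788
```

View pics/w1.png

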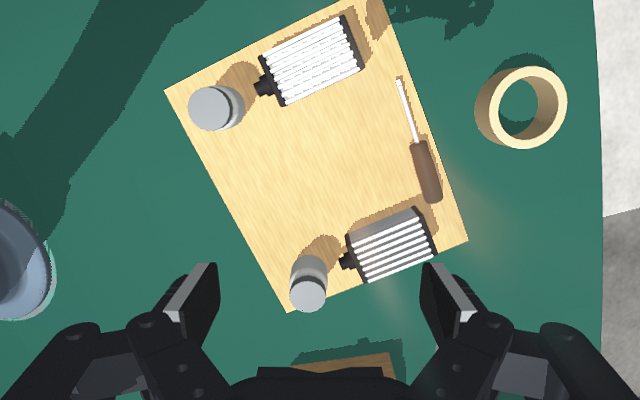

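The wrist picture shows the slot clear, with the screwdriver beyond it at (415,140) and the row's units at (315,60) and (390,245). From it, the unit target is (.5993,.0102) with yaw 9.88°, and the jar target is (.4764,-.0110). Next I move over the carton.

Call:
{"method": "play_rows", "body": {
  "deltas": [
    [[-0.832,0.085,0.15],0.014,0],
    [[-0.832,0.085,0.15],0.014,0],
    [[-0.832,0.085,0.15],0.014,0],
    [[-0.832,0.085,0.15],0.014,0],
    [[-0.832,0.085,0.15],0.014,0],
    [[-0.832,0.085,0.15],0.014,0],
    [[-0.832,0.085,0.15],0.014,0],
    [[-0.832,0.085,0.15],0.014,0]
  ]
}}

```text
time_s: 2.57
position: [0.5082, -0.3007, 0.2708]
tool_rot: [-2.496, -1.907, -0.002]
ft_force: [-0.1, -0.4, 0.1]
width: 1.001
gripper_force: 0.0
```

```bash
python3 go.py .494 -.388 .25 -15.3
```

```text
t 2.57 pos [ 0.5082 -0.3007  0.2708] yaw -15.25 tilt -1.0 d/500 [-0.176   0.0184  0.0413] turn/45 0.0011 mm 91 q [-0.06  0.34  0.69  1.72 -0.24  1.16  0.43] w 1.001 F [-0.1 -0.4  0.1]
```

Call:
{"method": "play_rows", "body": {
  "deltas": [
    [[-0.176,0.018,0.04],0,0],
    [[-0.176,0.018,0.04],0,0],
    [[-0.176,0.018,0.04],0,0],
    [[-0.176,0.018,0.04],0,0],
    [[-0.176,0.018,0.04],0,0],
    [[-0.176,0.018,0.04],0,0]
  ]
}}

```text
time_s: 3.07
position: [0.4949, -0.3856, 0.2512]
tool_rot: [-2.495, -1.907, -0.003]
ft_force: [-0.1, -0.3, -0.6]
width: 0.999
gripper_force: 0.0
```

```bash
 python3 - <<'E'
from fit import *
p,d,c=snap('wrist'); cv2.imwrite('pics/w2.png',p[...,::-1]); W=cloud(d,c)
print('unit',*box(W,np.array([.494,-.388]),np.radians(-105.3),.103))
E
python3 go.py .494 -.388 .12 -15.3
```

```text
unit [ 0.4945 -0.3886] -104.75 [-0.0549  0.0545] [-0.0313  0.0311] 5186
t 3.12 pos [ 0.4949 -0.3856  0.2514] yaw -15.22 tilt -1.0 d/500 [-0.0057 -0.0007  0.2628] turn/45 0.0019 mm 131 q [ 0.1   0.43  0.69  1.66 -0.29  1.16  0.6 ] w 1.002 F [-0.4  0.3  0.1]
```

View pics/w2.png

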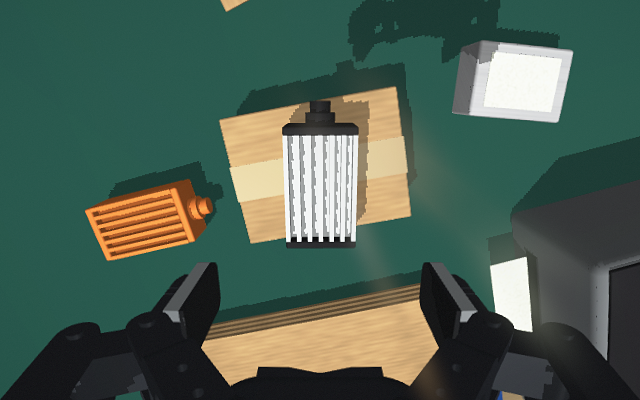

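The unit is at (320,185) with its gland up at (320,107), lined up between the fingers. Descending to it.

```bash
python3 go.py .4945 -.3886 .073 -14.85
```

```text
t 3.12 pos [ 0.4949 -0.3856  0.2514] yaw -15.22 tilt -1.0 d/500 [-0.0067  0.0005  0.3568] turn/45 -0.0081 mm 178 q [ 0.1   0.43  0.69  1.66 -0.29  1.16  0.6 ] w 1.002 F [-0.4  0.3  0.1]
```

Call:
{"method": "play_rows", "body": {
  "deltas": [
    [[-0.006,0,0.07],-0.008,0],
    [[-0.006,0,0.14],-0.008,0],
    [[-0.006,0,0.21],-0.008,0],
    [[-0.006,0,0.27],-0.008,0],
    [[-0.006,0,0.32],-0.008,0],
    [[-0.006,0,0.356],-0.008,0],
    [[-0.006,0,0.356],-0.008,0],
    [[-0.006,0,0.356],-0.008,0]
  ]
}}

```text
time_s: 3.78
position: [0.4933, -0.3894, 0.0731]
tool_rot: [-2.491, -1.913, -0.001]
ft_force: [1.3, -0.3, 0.6]
width: 1.001
gripper_force: 0.0
```

Call:
{"method": "play_rows", "body": {
  "deltas": [
    [[0,0,0],0,1],
    [[0,0,0],0,1],
    [[0,0,0],0,1],
    [[0,0,0],0,1],
    [[0,0,0],0,1],
    [[0,0,0],0,1]
  ],
  "grip_force": 50
}}

```text
time_s: 4.28
position: [0.494, -0.3919, 0.0755]
tool_rot: [2.491, 1.909, 0.003]
ft_force: [0.6, 1.4, 7.8]
width: 0.736
gripper_force: 58.4
```

```bash
python3 go.py .4945 -.3886 .073 -14.85
```

```text
t 4.28 pos [ 0.494  -0.3919  0.0755] yaw -15.08 tilt -0.99999 d/500 [ 0.0067 -0.0008  0.0051] turn/45 -0.0051 mm 4 q [ 0.2   0.62  0.58  1.81 -0.44  0.84  0.73] w 0.736 F [0.6 1.4 7.8]
```

Call:
{"method": "play_rows", "body": {
  "deltas": [
    [[0,0,-0.03],0,1],
    [[0,0,-0.08],0,1],
    [[0,0,-0.15],0,1],
    [[0,0,-0.22],0,1],
    [[0,0,-0.25],0,1],
    [[0,0,-0.25],0,1],
    [[0,0,-0.25],0,1]
  ]
}}

```text
time_s: 4.87
position: [0.4921, -0.3909, 0.1983]
tool_rot: [2.494, 1.91, 0.001]
ft_force: [-0.1, 0.9, -4.1]
width: 0.74
gripper_force: 57.4
```

```bash
python3 - <<'E'
from fit import *
p,d,c=snap('wrist'); W=cloud(d,c); s=ctrl.sense(); x,y,z=s['position']; print(z)
m=(abs(W[...,0]-x)<.05)&(abs(W[...,1]-y)<.05)&(W[...,2]>z+.01)&(W[...,2]<z+.05); print('top z rel tcp',np.median(W[m][:,2])-z)
print('unit',*box(W,np.array([x,y+.003]),np.radians(-105.),np.median(W[m][:,2])))
E
python3 go.py .599 .010 .2 99.9
```

```text
0.19678675737412007
top z rel tcp 0.028721115602611813
unit [ 0.4955 -0.3771] -104.83 [-0.0438  0.0476] [-0.0344  0.0345] 24598
t 4.92 pos [ 0.4915 -0.3901  0.1968] yaw -15.1 tilt -1.0 d/500 [ 0.8286 -0.001  -0.0051] turn/45 -2.5556 mm 414 q [ 0.13  0.48  0.66  1.72 -0.34  1.06  0.64] w 0.742 F [-0.8 -0.4 -4.1]
```

Call:
{"method": "play_rows", "body": {
  "deltas": [
    [[0.05,0,-0.01],-0.15,1],
    [[0.11,0,-0.02],-0.31,1],
    [[0.17,0,-0.03],-0.47,1],
    [[0.23,0,-0.03],-0.63,1],
    [[0.29,0,-0.03],-0.79,1],
    [[0.35,0,-0.03],-0.95,1],
    [[0.4,0,-0.03],-1,1]
  ]
}}

```text
time_s: 5.5
position: [0.5435, -0.1948, 0.2106]
tool_rot: [-1.562, -2.72, 0.0]
ft_force: [1.0, -0.3, -3.8]
width: 0.737
gripper_force: 57.2
```

```bash
python3 go.py .599 .010 .2 99.9
```

```text
t 5.5 pos [ 0.5435 -0.1948  0.2106] yaw 30.27 tilt -0.99999 d/500 [0.2976 0.3024 0.0216] turn/45 -1.5473 mm 212 q [-0.08  0.35  0.46  1.81 -0.18  1.03  0.97] w 0.737 F [ 1.  -0.3 -3.8]
```

Call:
{"method": "play_rows", "body": {
  "deltas": [
    [[0.04,0.04,0],-0.15,1],
    [[0.08,0.08,0],-0.31,1],
    [[0.12,0.12,0],-0.47,1],
    [[0.17,0.17,0],-0.63,1],
    [[0.21,0.21,0],-0.79,1],
    [[0.25,0.25,0],-0.95,1],
    [[0.29,0.29,0],-1,1]
  ]
}}

```text
time_s: 6.08
position: [0.5964, 0.0014, 0.2104]
tool_rot: [-0.404, -3.11, 0.001]
ft_force: [1.7, -0.1, -4.1]
width: 0.742
gripper_force: 57.2
```

```bash
python3 go.py .599 .010 .2 99.9
```

```text
t 6.08 pos [0.5964 0.0014 0.2104] yaw 75.19 tilt -0.99999 d/500 [-0.0007  0.018   0.0207] turn/45 -0.5491 mm 14 q [-0.25  0.36  0.23  1.76 -0.09  1.03  1.33] w 0.742 F [ 1.7 -0.1 -4.1]
```

Call:
{"method": "play_rows", "body": {
  "deltas": [
    [[0,0.018,0.05],-0.15,1],
    [[0,0.018,0.1],-0.3,1],
    [[0,0.018,0.15],-0.45,1],
    [[0,0.018,0.2],-0.55,1],
    [[0,0.018,0.2],-0.55,1],
    [[0,0.018,0.2],-0.55,1],
    [[0,0.018,0.2],-0.55,1]
  ]
}}

```text
time_s: 6.67
position: [0.6005, 0.0083, 0.1133]
tool_rot: [0.261, -3.131, -0.0]
ft_force: [-0.2, -0.7, -3.1]
width: 0.744
gripper_force: 57.6
```

```bash
python3 - <<'E'
from fit import *
s=ctrl.sense();p,d,c=snap('wrist'); cv2.imwrite('pics/w3.png',p[...,::-1]); W=cloud(d,c); x,y,z=s['position']
print('uL',*box(W,np.array([.577,.138]),np.radians(9.7),.047))
print('uR',*box(W,np.array([.6215,-.118]),np.radians(9.7),.047))
for k,a in(('jR',(.498,-.139)),('jL',(.454,.117))): 
  try: print(k,*circ(W,np.array(a),.079))
  except Exception as e: print(k,'none')
u=np.array([.9852,.1716]); D=W[...,:2]-[x,y]; a=D@u; b=D@[-u[1],u[0]]; h=W[...,2]-z
m=(abs(h-.0287)<.006)&(abs(b)<.03)&(a<.0)
print('front edge a',np.percentile(a[m],[.5,1,2,5]),m.sum())
g=(abs(b)<.02)&(abs(a+.067)<.02)&(h>.008)&(h<.028); print('gland',g.sum(),np.percentile(a[g],[.5,1,5]),np.median(b[g]),np.nanpercentile(b[g],[1,99]),np.nanpercentile(h[g],[99]))
E
python3 go.py .599 .010 .1 99.9
```

```text
uL [0.5769 0.1381] 9.91 [-0.0546  0.0537] [-0.0317  0.0312] 14569
uR [ 0.621  -0.1177] 9.96 [-0.0545  0.0534] [-0.0312  0.0317] 14396
jR [ 0.5007 -0.1386  0.0244] 3525 0.0788
jL [0.4583 0.1177 0.0245] 3314 0.0788
front edge a [-0.05852955 -0.0584468  -0.05832567 -0.05772169] 15445
gland 5732 [-0.07833445 -0.07803025 -0.07633502] 0.00048509600994319613 [-0.01900657  0.01915731] [0.02796945]
t 6.72 pos [0.6012 0.0083 0.1143] yaw 99.54 tilt -1.0 d/500 [0.0038 0.004  0.0285] turn/45 -0.0081 mm 15 q [-0.17  0.47  0.12  1.84 -0.07  0.84  1.72] w 0.74 F [ 0.2 -0.3 -2.8]
```

View pics/w3.png

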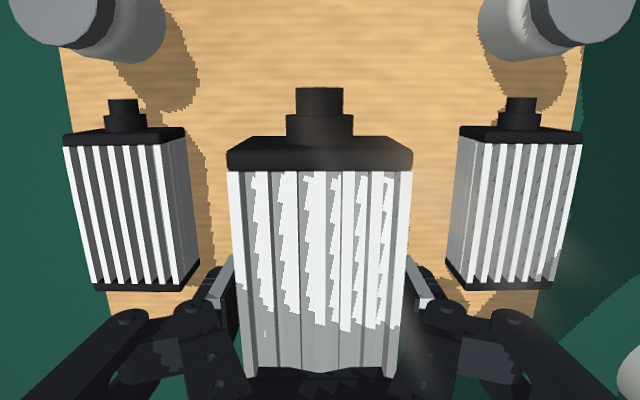

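The view shows the held unit at (320,260), gland away from the camera, parallel to both neighbours, whose glands point the same way. Its centre sits 3.5 mm toward the gland from the TCP, so I aim for TCP (.6025,.0108).

```bash
python3 go.py .6025 .0108 .03 99.88
```

```text
t 6.72 pos [0.6012 0.0083 0.1143] yaw 99.54 tilt -1.0 d/500 [-0.0031  0.0044  0.1685] turn/45 -0.0076 mm 84 q [-0.17  0.47  0.12  1.84 -0.07  0.84  1.72] w 0.74 F [ 0.2 -0.3 -2.8]
```

Call:
{"method": "play_rows", "body": {
  "deltas": [
    [[-0.003,0.004,0.04],-0.008,1],
    [[-0.003,0.004,0.08],-0.008,1],
    [[-0.003,0.004,0.12],-0.008,1],
    [[-0.003,0.004,0.15],-0.008,1],
    [[-0.003,0.004,0.168],-0.008,1],
    [[-0.003,0.004,0.168],-0.008,1],
    [[-0.003,0.004,0.168],-0.008,1],
    [[-0.003,0.004,0.168],-0.008,1]
  ]
}}

```text
time_s: 7.38
position: [0.6029, 0.0107, 0.0309]
tool_rot: [-0.273, 3.127, 0.0]
ft_force: [0.1, 0.2, -4.4]
width: 0.737
gripper_force: 57.5
```

```bash
python3 go.py .6025 .0108 .0195 99.88
```

```text
t 7.38 pos [0.6029 0.0107 0.0309] yaw 99.98 tilt -1.0 d/500 [0.0007 0.0002 0.0227] turn/45 0.0021 mm 11 q [-0.16  0.59  0.1   1.88 -0.09  0.68  1.74] w 0.737 F [ 0.1  0.2 -4.4]
```

Call:
{"method": "play_rows", "body": {
  "deltas": [
    [[0,0,0.008],0,1],
    [[0,0,0.014],0,1],
    [[0,0,0.018],0,1],
    [[0,0,0.021],0,1],
    [[0,0,0.022],0,1],
    [[0,0,0.023],0,1],
    [[0,0,0.023],0,1]
  ]
}}

```text
time_s: 7.97
position: [0.6015, 0.0107, 0.0196]
tool_rot: [0.273, -3.129, -0.001]
ft_force: [-4.4, -0.2, 9.1]
width: 0.739
gripper_force: 59.3
```

```bash
python3 go.py .6025 .0108 .0195 99.88
```

```text
t 7.97 pos [0.6015 0.0107 0.0196] yaw 99.98 tilt -1.0 d/500 [-0.0021 -0.0002  0.0001] turn/45 0.0023 mm 1 q [-0.16  0.6   0.1   1.88 -0.09  0.66  1.74] w 0.739 F [-4.4 -0.2  9.1]
```

The unit is on the sheet: the vertical force went from -4 N to +9 N. Releasing.

Call:
{"method": "play_rows", "body": {
  "deltas": [
    [[0,0,0],0,0.6],
    [[0,0,0],0,0],
    [[0,0,0],0,0],
    [[0,0,0],0,0],
    [[0,0,0],0,0],
    [[0,0,0],0,0]
  ]
}}

```text
time_s: 8.47
position: [0.6016, 0.0107, 0.0177]
tool_rot: [-0.274, 3.129, 0.0]
ft_force: [-0.7, 0.2, -0.4]
width: 1.006
gripper_force: 0.0
```

Call:
{"method": "play_rows", "body": {
  "deltas": [
    [[0,0,-0.04],0,0],
    [[0,0,-0.1],0,0],
    [[0,0,-0.17],0,0],
    [[0,0,-0.25],0,0],
    [[0,0,-0.33],0,0],
    [[0,0,-0.4],0,0],
    [[0,0,-0.4],0,0],
    [[0,0,-0.4],0,0]
  ]
}}

```text
time_s: 9.13
position: [0.6028, 0.0107, 0.2203]
tool_rot: [-0.273, 3.124, 0.0]
ft_force: [-0.2, 0.2, -0.7]
width: 0.998
gripper_force: 0.0
```

```bash
python3 - <<'E'
from fit import *
p,d,c=snap('wrist'); cv2.imwrite('pics/w4.png',p[...,::-1]); W=cloud(d,c)
print('uL',*box(W,np.array([.577,.138]),np.radians(9.7),.047))
print('uR',*box(W,np.array([.6215,-.118]),np.radians(9.7),.047))
print('unit',*box(W,np.array([.599,.010]),np.radians(9.7),.047))
for k,a in(('jR',(.498,-.139)),('jL',(.454,.117))): 
  try: print(k,*circ(W,np.array(a),.079))
  except Exception as e: print(k,'none')
E
python3 go.py .477 .373 .25 80
```

```text
uL [0.577  0.1379] 9.85 [-0.0544  0.0534] [-0.0316  0.0313] 6259
uR [ 0.6205 -0.1178] 9.71 [-0.054   0.0541] [-0.0313  0.0318] 6279
unit [0.5982 0.0102] 9.94 [-0.0546  0.0546] [-0.031   0.0313] 4471
jR [ 0.4986 -0.1388  0.0246] 3047 0.0789
jL [0.4546 0.1168 0.0245] 3109 0.0788
t 9.18 pos [0.6014 0.0108 0.2181] yaw 100.0 tilt -1.0 d/500 [ 0.1192  0.7567 -0.0638] turn/45 0.4444 mm 384 q [-0.19  0.36  0.13  1.74 -0.05  1.05  1.71] w 1.0 F [-0.2 -0.2 -0.9]
```

The unit landed within 1 mm and 0.2° of the midpoint, and the neighbours have not moved. Now the jar, with the gripper turned to tool-y of about 30° to stay clear of the bottle.

Call:
{"method": "play_rows", "body": {
  "deltas": [
    [[0.01,0.07,-0.01],0.14,0],
    [[0.03,0.15,-0.03],0.28,0],
    [[0.05,0.23,-0.05],0.42,0],
    [[0.06,0.31,-0.064],0.56,0],
    [[0.07,0.39,-0.064],0.7,0],
    [[0.08,0.47,-0.064],0.84,0],
    [[0.09,0.55,-0.064],0.95,0],
    [[0.1,0.63,-0.064],1.0,0]
  ]
}}

```text
time_s: 9.85
position: [0.4956, 0.3134, 0.2475]
tool_rot: [-0.949, -2.992, 0.005]
ft_force: [0.8, -0.1, 0.4]
width: 1.0
gripper_force: 0.0
```

```bash
python3 go.py .477 .373 .23 30
```

```text
t 9.85 pos [0.4956 0.3134 0.2475] yaw 54.8 tilt -0.99999 d/500 [0.0991 0.076  0.0348] turn/45 0.5511 mm 65 q [-0.74  0.31  0.14  1.74 -0.05  1.1   0.36] w 1.0 F [ 0.8 -0.1  0.4]
```

Call:
{"method": "play_rows", "body": {
  "deltas": [
    [[0.08,0.06,0.02],0.15,0],
    [[0.099,0.076,0.034],0.3,0],
    [[0.099,0.076,0.034],0.45,0],
    [[0.099,0.076,0.034],0.55,0],
    [[0.099,0.076,0.034],0.55,0],
    [[0.099,0.076,0.034],0.55,0],
    [[0.099,0.076,0.034],0.55,0]
  ]
}}

```text
time_s: 10.43
position: [0.4786, 0.3711, 0.2317]
tool_rot: [-1.563, -2.724, 0.003]
ft_force: [-0.6, -0.3, 0.8]
width: 0.997
gripper_force: 0.0
```

```bash
python3 - <<'E'
from fit import *
p,d,c=snap('wrist'); cv2.imwrite('pics/w5.png',p[...,::-1]); W=cloud(d,c)
print('jar',*circ(W,np.array([.477,.373]),.105),'bottle',*circ(W,np.array([.362,.386]),.155))
E
python3 go.py .477 .373 .055 30
```

```text
jar [0.4774 0.3739 0.0241] 2685 0.105 bottle [0.3623 0.3887 0.0137] 1694 0.1597
t 10.48 pos [0.4788 0.3711 0.2321] yaw 30.28 tilt -1.0 d/500 [ 0.0051 -0.0007  0.3541] turn/45 0.0062 mm 177 q [-0.88  0.36  0.19  1.71 -0.08  1.08 -0.13] w 0.997 F [-0.5 -0.3 -0.2]
```

View pics/w5.png

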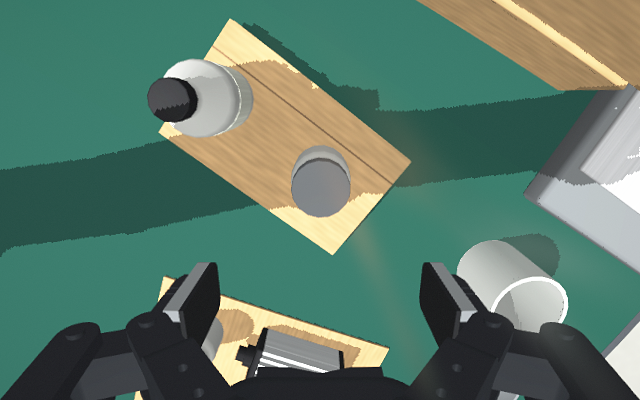

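The jar is at (320,185) between the fingers, with the bottle at (200,97) and the mug at (510,290) both clear. Descending.

```bash
python3 go.py .4774 .3739 .051 30
```

```text
t 10.48 pos [0.4788 0.3711 0.2321] yaw 30.28 tilt -1.0 d/500 [0.0062 0.0009 0.3621] turn/45 0.0062 mm 181 q [-0.88  0.36  0.19  1.71 -0.08  1.08 -0.13] w 0.997 F [-0.5 -0.3 -0.2]
```

Call:
{"method": "play_rows", "body": {
  "deltas": [
    [[0.006,0.001,0.07],0,0],
    [[0.006,0.001,0.14],0,0],
    [[0.006,0.001,0.21],0,0],
    [[0.006,0.001,0.27],0,0],
    [[0.006,0.001,0.32],0,0],
    [[0.006,0.001,0.362],0,0],
    [[0.006,0.001,0.362],0,0],
    [[0.006,0.001,0.362],0,0]
  ]
}}

```text
time_s: 11.15
position: [0.4775, 0.3738, 0.0511]
tool_rot: [-1.565, -2.723, 0.003]
ft_force: [0.4, 1.0, 0.4]
width: 0.998
gripper_force: 0.0
```

Call:
{"method": "play_rows", "body": {
  "deltas": [
    [[0,0,0],0,1],
    [[0,0,0],0,1],
    [[0,0,0],0,1],
    [[0,0,0],0,1],
    [[0,0,0],0,1],
    [[0,0,0],0,1],
    [[0,0,0],0,1]
  ],
  "grip_force": 25
}}

```text
time_s: 11.73
position: [0.4786, 0.3753, 0.0539]
tool_rot: [1.564, 2.723, 0.005]
ft_force: [-0.8, -0.7, 6.7]
width: 0.619
gripper_force: 26.0
```

```bash
python3 go.py .4774 .3739 .051 30
```

```text
t 11.73 pos [0.4786 0.3753 0.0539] yaw 30.25 tilt -1.0 d/500 [-0.0011 -0.0035  0.0058] turn/45 0.0056 mm 3 q [-0.85  0.56  0.16  1.86 -0.13  0.73 -0.1 ] w 0.619 F [-0.8 -0.7  6.7]
```

Call:
{"method": "play_rows", "body": {
  "deltas": [
    [[0,0,-0.03],0,1],
    [[0,0,-0.08],0,1],
    [[0,0,-0.15],0,1],
    [[0,0,-0.22],0,1],
    [[0,0,-0.29],0,1],
    [[0,0,-0.32],0,1],
    [[0,0,-0.32],0,1]
  ]
}}

```text
time_s: 12.32
position: [0.48, 0.3763, 0.2174]
tool_rot: [1.564, 2.721, 0.016]
ft_force: [-0.4, 0.0, -1.1]
width: 0.617
gripper_force: 26.9
```

```bash
python3 go.py .4766 -.011 .22 99.9
```

```text
t 12.32 pos [0.48   0.3763 0.2174] yaw 30.24 tilt -0.99994 d/500 [-0.6658 -0.3958 -0.0109] turn/45 -1.548 mm 387 q [-0.88  0.37  0.19  1.73 -0.08  1.04 -0.13] w 0.617 F [-0.4  0.  -1.1]
```

Call:
{"method": "play_rows", "body": {
  "deltas": [
    [[-0.05,-0.03,0],-0.12,1],
    [[-0.11,-0.065,0],-0.26,1],
    [[-0.17,-0.1,0],-0.4,1],
    [[-0.23,-0.137,0],-0.54,1],
    [[-0.29,-0.172,0],-0.68,1],
    [[-0.35,-0.208,0],-0.82,1],
    [[-0.41,-0.244,0],-0.94,1],
    [[-0.46,-0.274,0],-1.0,1]
  ]
}}

```text
time_s: 12.98
position: [0.4741, 0.1039, 0.2109]
tool_rot: [-0.4, -3.115, 0.002]
ft_force: [0.3, 0.2, -0.4]
width: 0.622
gripper_force: 26.9
```

```bash
python3 go.py .4766 -.011 .17 99.9
```

```text
t 12.98 pos [0.4741 0.1039 0.2109] yaw 75.38 tilt -1.0 d/500 [-0.063  -0.2211  0.082 ] turn/45 -0.5449 mm 122 q [-0.45  0.18  0.17  2.   -0.04  0.96  1.05] w 0.622 F [ 0.3  0.2 -0.4]
```

Call:
{"method": "play_rows", "body": {
  "deltas": [
    [[-0.02,-0.06,0.02],-0.12,1],
    [[-0.035,-0.12,0.04],-0.26,1],
    [[-0.05,-0.18,0.06],-0.4,1],
    [[-0.063,-0.221,0.08],-0.53,1],
    [[-0.063,-0.221,0.1],-0.545,1],
    [[-0.063,-0.221,0.12],-0.545,1],
    [[-0.063,-0.221,0.12],-0.545,1],
    [[-0.063,-0.221,0.12],-0.545,1]
  ]
}}

```text
time_s: 13.65
position: [0.4769, -0.0067, 0.151]
tool_rot: [0.27, -3.128, -0.001]
ft_force: [0.6, -0.4, -1.5]
width: 0.617
gripper_force: 26.9
```

```bash
python3 - <<'E'
from fit import *
s=ctrl.sense();p,d,c=snap('wrist'); cv2.imwrite('pics/w6.png',p[...,::-1]); W=cloud(d,c); P=s['position'];z=P[2]
print('jar held',*circ(W,P[:2],z+.051),P,'expect top',z+.051)
for k,a in(('jR',(.4988,-.1386)),('jL',(.4546,.1168))): print(k,*circ(W,np.array(a),.079))
E
python3 go.py .4766 -.011 .04 99.9
```

```text
jar held [ 0.4767 -0.0068  0.0401] 14319 0.202 [ 0.47693403 -0.00667991  0.15095999] expect top 0.20195999105712675
jR [ 0.4979 -0.1386  0.0249] 3867 0.0789
jL [0.4538 0.117  0.0245] 3869 0.0789
t 13.7 pos [ 0.4775 -0.0066  0.1516] yaw 99.88 tilt -1.0 d/500 [ 0.0033 -0.0085  0.2232] turn/45 -0.0005 mm 112 q [-0.23  0.24  0.18  2.08 -0.06  0.82  1.73] w 0.62 F [ 0.6 -0.1 -0.1]
```

View pics/w6.png

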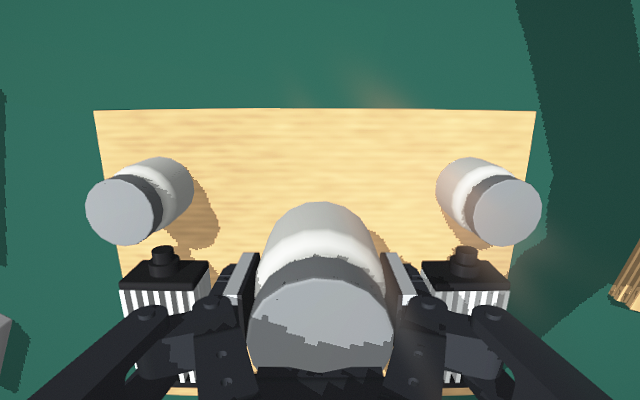

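```bash
python3 - <<'E'
from fit import *
p,d,c=load('wrist'); W=cloud(d,c); P=np.array([.4769,-.0067,.151])
u=np.array([.9852,.1716]); v=np.array([-u[1],u[0]])
D=W[...,:2]-P[:2]; a=D@u; b=D@v; h=W[...,2]-P[2]
m=(abs(h-.051)<.0025)&(abs(a)<.035)&(abs(b)<.027)
A,B=a[m],b[m]; print(m.sum(),A.min(),A.max())
from scipy.optimize import least_squares
e=[]
for b0 in np.arange(-.021,.0211,.003):
    s=abs(B-b0)<.0008; e.append((np.percentile(A[s],1),b0)); 
e=np.array(e); r=least_squares(lambda q:np.hypot(e[:,0]-q[0],e[:,1]-q[1])-.0246,[0,0]); print(r.x,abs(r.fun).max())
E
```

```text
11729 -0.024203740805392768 0.012063650108995962
[0.00094394 0.0003839 ] 0.00037442709112280037
```

The held jar is upright at (320,290), between the jars at (140,205) and (490,205). Its axis is 1 mm off the TCP. The TCP target is (.4753,-.0115), setting down at z of about .028.

```bash
python3 go.py .4753 -.0115 .04 99.88
```

```text
t 13.7 pos [ 0.4775 -0.0066  0.1516] yaw 99.88 tilt -1.0 d/500 [ 0.006  -0.009   0.2232] turn/45 -0.0001 mm 112 q [-0.23  0.24  0.18  2.08 -0.06  0.82  1.73] w 0.62 F [ 0.6 -0.1 -0.1]
```

Call:
{"method": "play_rows", "body": {
  "deltas": [
    [[0.006,-0.009,0.05],0,1],
    [[0.006,-0.009,0.1],0,1],
    [[0.006,-0.009,0.15],0,1],
    [[0.006,-0.009,0.19],0,1],
    [[0.006,-0.009,0.22],0,1],
    [[0.006,-0.009,0.222],0,1],
    [[0.006,-0.009,0.222],0,1],
    [[0.006,-0.009,0.222],0,1]
  ]
}}

```text
time_s: 14.37
position: [0.4764, -0.0123, 0.0417]
tool_rot: [-0.269, 3.128, 0.0]
ft_force: [0.5, 0.2, -1.0]
width: 0.62
gripper_force: 26.9
```

```bash
python3 go.py .4753 -.0115 .028 99.88
```

```text
t 14.37 pos [ 0.4764 -0.0123  0.0417] yaw 99.82 tilt -1.0 d/500 [0.002  0.002  0.0275] turn/45 -0.0013 mm 14 q [-0.19  0.42  0.15  2.17 -0.12  0.56  1.8 ] w 0.62 F [ 0.5  0.2 -1. ]
```

Call:
{"method": "play_rows", "body": {
  "deltas": [
    [[0.002,0.002,0.01],0,1],
    [[0.002,0.002,0.018],0,1],
    [[0.002,0.002,0.023],0,1],
    [[0.002,0.002,0.026],0,1],
    [[0.002,0.002,0.027],0,1],
    [[0.002,0.002,0.028],0,1],
    [[0.002,0.002,0.028],0,1]
  ]
}}

```text
time_s: 14.95
position: [0.4743, -0.012, 0.0278]
tool_rot: [0.267, -3.13, -0.001]
ft_force: [-2.6, 0.0, 11.3]
width: 0.615
gripper_force: 27.9
```

```bash
python3 go.py .4753 -.0115 .028 99.88
```

```text
t 14.95 pos [ 0.4743 -0.012   0.0278] yaw 99.76 tilt -1.0 d/500 [-0.0022  0.0007 -0.0004] turn/45 -0.0027 mm 1 q [-0.18  0.45  0.15  2.18 -0.13  0.52  1.8 ] w 0.615 F [-2.6  0.  11.3]
```

Contact at 11 N, so the jar is on the sheet. Releasing and rising.

Call:
{"method": "play_rows", "body": {
  "deltas": [
    [[0,0,0],0,0.6],
    [[0,0,0],0,0],
    [[0,0,0],0,0],
    [[0,0,0],0,0],
    [[0,0,0],0,0],
    [[0,0,0],0,0]
  ]
}}

```text
time_s: 15.45
position: [0.4741, -0.0121, 0.0266]
tool_rot: [0.268, -3.13, -0.0]
ft_force: [-0.3, -0.6, -0.6]
width: 1.001
gripper_force: 0.0
```

Call:
{"method": "play_rows", "body": {
  "deltas": [
    [[0,0,-0.03],0,0],
    [[0,0,-0.08],0,0],
    [[0,0,-0.15],0,0],
    [[0,0,-0.23],0,0],
    [[0,0,-0.31],0,0],
    [[0,0,-0.39],0,0],
    [[0,0,-0.45],0,0],
    [[0,0,-0.45],0,0]
  ]
}}

```text
time_s: 16.12
position: [0.478, -0.0121, 0.2583]
tool_rot: [-0.266, 3.117, 0.001]
ft_force: [0.3, -0.3, 0.5]
width: 1.0
gripper_force: 0.0
```

Call:
{"method": "play_rows", "body": {
  "deltas": [
    [[0,0,-0.05],0,0],
    [[0,0,-0.05],0,0],
    [[0,0,-0.05],0,0],
    [[0,0,-0.05],0,0],
    [[0,0,-0.05],0,0]
  ]
}}

```text
time_s: 16.53
position: [0.4734, -0.0121, 0.2753]
tool_rot: [0.267, -3.128, 0.0]
ft_force: [-0.0, 0.2, 0.5]
width: 1.002
gripper_force: 0.0
```

```bash
python3 - <<'E'
from fit import *
p,d,c=snap('wrist'); cv2.imwrite('pics/w7.png',p[...,::-1]); W=cloud(d,c)
for k,a in(('jR',(.4988,-.1386)),('jar',(.476,-.011)),('jL',(.4546,.1168))): print(k,*circ(W,np.array(a),.079))
p,d,c=snap('side'); W=cloud(d,c)
for k,a in(('jR',(.4976,-.1399)),('jar',(.476,-.011)),('jL',(.4525,.1163))): 
  try: print(k,*circ(W,np.array(a),.078))
  except Exception: print(k,'none')
for k,a in(('uL',(.577,.138)),('unit',(.598,.010)),('uR',(.62,-.118))): print(k,*box(W,np.array(a),.17,.047))
E
python3 go.py .47 -.01 .2 99.9
```

```text
jR [ 0.4983 -0.1385  0.0246] 1759 0.0789
jar [ 0.4749 -0.0118  0.0241] 1756 0.0791
jL [0.4541 0.1167 0.0244] 1769 0.079
jR [ 0.4967 -0.1401  0.0243] 203 0.0783
jar [ 0.4745 -0.0116  0.0261] 174 0.0779
jL [0.4537 0.1157 0.0256] 148 0.0777
uL [0.5755 0.1376] 9.3 [-0.0551  0.0554] [-0.0323  0.0322] 446
unit [0.5972 0.0093] 10.19 [-0.0558  0.056 ] [-0.0314  0.0315] 490
uR [ 0.6206 -0.1186] 10.16 [-0.0549  0.0545] [-0.0319  0.032 ] 518
t 16.63 pos [ 0.4736 -0.0122  0.2756] yaw 99.76 tilt -1.0 d/500 [0.006  0.0055 0.1512] turn/45 -0.003 mm 76 q [-0.25  0.09  0.2   1.94 -0.02  1.11  1.7 ] w 1.002 F [ 0.5  0.5 -0.6]
```

View pics/w7.png

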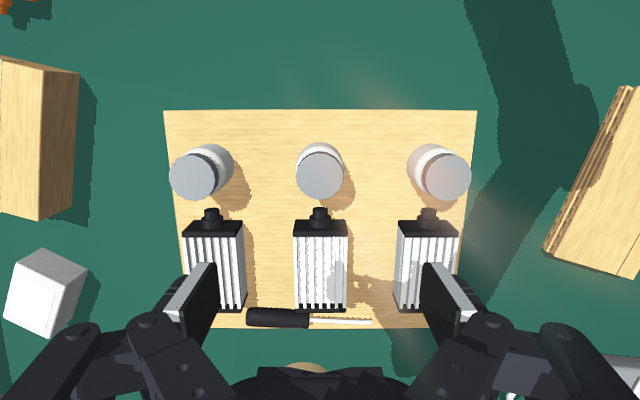

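The last picture shows three matching sets, with the new jar at (320,175) and the new unit at (320,262). The new jar is about 1.5 mm from the midpoint and the new unit about 1 mm.

```bash
python3 -c "
from station import ctrl
print(ctrl.hand_in())"
```

```text
the job is handed in; nothing more can be done
None
```

The job is handed in: the finned unit and the jar both stand on the sheet, about 1 mm and 1.5 mm from their midpoints, with the row's neighbours unmoved.

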